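# Fit and tug-test a microscope lamp cartridge

## Task

Take the tall lamp cartridge out of the rack and press it down into the microscope base's lamp socket, without ramming it, until it snaps fully home. Then prove that it holds: pull straight up on it with slowly rising force to about 12 newtons (at least 9, never more than 17), keep that pull for a second, ease off, and let go with the cartridge still fully home. Leave everything else where it is.

Things in the scene. Friction and masses are not known exactly. Their poses are not given: they have to be found in the camera images.
- cartridge_grip (a point): Point on the axis of the loose lamp cartridge (150 g, stands in a rack hole), at its grip height. Upright black round knob, diameter 24, from 22 below to 20 above this point; under it a metal flange, diameter 30, 4 thick, underside 26 below this point; then a metal stem, diameter 16, 35 long, tapered to 8 at the tip and grooved (all mm). Round, so yaw is free. z points up its axis.
- socket_mouth (a point): Centre of the mouth of the lamp socket: top of an upright metal collar, diameter 50, 42 tall, bore 18.4, mouth 92 above the table (mm). Sprung balls inside snap into the stem's groove: the last part of the way in takes 8 to 15 N, about 20 N gets it home, over 45 N is ramming. Home: flange flat on the collar, grip point 26 mm above this mouth. The balls let go only above 18 N of pull. z points up.
- lamp_base: Fixed low white microscope base, 220 x 150 mm, top 46 mm above the table, that carries the socket; origin on the table below a point 30 mm along its +x from the socket's axis. A short white pillar (top 96 mm above the table, 35 x 70 mm) stands on it 105 mm along +x from the origin.
- socket (a joint): How far the collar is lifted by a pull, in m. It is sprung very stiffly against its lower stop: 0 unloaded, lifted by only about 1 mm by the full proof pull, which is too little to judge from measured positions, so go by the force felt. Pressing down does not move it.
- rack: Fixed white plastic block 170 x 70 x 42 mm tall; origin at the centre of its underside; two vertical holes 21 mm wide, 45 mm either way from its middle along its own x axis. One hole holds the cartridge, the other the blanking plug.
- blank: Loose squat blanking plug in the rack's other hole, to be left there: a black disc 40 mm in diameter and 16 mm tall lying on the rack, with a 16 mm stem below. Origin at the lower end of its stem, 22 mm below the disc. Its top is 9 mm lower than the middle of the cartridge's knob.
- bottle: Loose white plastic bottle with a red cap, 64 mm in diameter, 170 mm tall, to be left alone; origin under its base.
- flask: Loose conical glass flask, 82 mm in diameter at the foot, 112 mm tall, to be left alone; origin under its base.
- dish: Loose flat clear Petri dish, 94 mm in diameter, 15 mm tall, to be left alone; origin under its base.
Mind the look-alikes: they are no part of the job. There is more than one size of the part that bears cartridge_grip; the job needs the larger.

How it is judged:
By the outcome, as a careful person would: the job done as asked, in the order asked, and still so for the second after the job is handed in, with the robot touching nothing.
It also fails if it takes over 58 s, if anything falls off the work surface, if the arm or the gripper's body presses on something with over 40 N, if the wrist force passes 120 N, or if a joint passes its speed limit or range.

## Robot

A 6-joint arm with a two-finger parallel gripper is mounted at the origin on the work surface. World frame = base frame: x ahead of the robot, y to its left, z up, the work surface at z = 0. Lengths are in mm, angles in degrees, forces in N, time in s.
With the tool pointing down it reaches from about 325 to 925 mm from the base axis. Payload 3.1 kg.
Tool frame: the origin (TCP) lies at the very end of the fingers, on their centre line; the grasp point (between the pads) lies grasp_offset behind it (grasp_offset is the distance from the TCP to the grasp point, in mm); z points along the fingers, y is the line along which they close (so a half turn about z gives the same grasp; the last joint's range is limited). The gripper opens to 85 mm and grips with 20 to 120 N. Pads are 22 mm wide; open, the fingers measure 114 mm over their backs; the gripper's body (76 mm by 85 mm) begins 54 mm behind the grasp point. The pads swing forward as they close: fully open they stand 13 mm farther back than shut.
Start: joints at [-79.996, 12.427, 92.441, -0, 75.132, -6.429], TCP at [176.824, -599.477, 231.3] pointing down, gripper open.
Joint ranges: [-157.48, 157.48], [-44.54, 120.13], [17.64, 146.25], [-64.5, 244.5], [7.68, 150.69], [-147.95, 147.95]. Speed limits (degrees/s): [159.86, 159.86, 180, 180, 180, 180].

## Interface

Orientations are given as [roll, pitch, yaw] about the fixed x, y, z axes, in that order (R = Rz(yaw) Ry(pitch) Rx(roll)).
In Python, from station import * gives the robot as it stands. Calls block until the motion is done:
- goto(position, orientation): joint-space move of the TCP to a pose.
- move_l(position, attitude=None, speed=150): straight line of the TCP; attitude=None keeps the orientation; speed is the mean speed in mm/s.
- move_j(angles): joint-space move.
- grip(opening, squeeze=None): finger opening in mm; squeeze is the grip in N (None keeps the last); returns when the fingers have stopped.
- wait(seconds).
- solve_ik(position, orientation): joint angles nearest the present ones, or None.
- get_obs(): the state.
- get_image(name): name is "scene" or "top"; returns the picture (420x560x3 uint8, red, green, blue); there is no depth.
- get_calibration(name): a dict with "fx", "fy", "cx", "cy" (pixels), "R" (3x3) and "t" (3): a world point X has camera coordinates R X + t. Camera axes: x right, y down, z forward; pixel columns grow to the right and rows downward; lengths in mm; the calibration is good to about 2 mm. A picture is of the moment at which its call begins. get_calibration takes no time and is no camera call.
A pose or a line that the arm cannot do raises Unreachable and nothing moves.
- sign_off(): hands the job in; it is judged then, once.
Trained networks look in the newest picture that a camera, given by its name, has taken for a name from the list of things; names that differ only in an ending like _2 or _b are one class to them, and where a whole thing is asked for, a point or a joint stands for the part that bears it (a point fixed in the world has none). Each returns a list of dicts, best first, with "score" (0 to 1); they miss things now and then, are a little off and sometimes report something else, mostly with a low value. They report only what shows in the picture. A call takes as long as a camera call. They do not tell look-alikes from the thing itself.
- spot_in(name, camera): "extent" ([centre column, centre row, width, height] in pixels, round what is visible of it).
- regions_of(name, camera): "region" (420x560 bool, what is visible of it) and "extent" ([centre column, centre row, width, height] in pixels, round what is visible of it).
The state is a dict: "t": time; "joint_pos": joint angles; "qvel": joint speeds; "effort": joint torques, N m; "tcp_pos": TCP position; "ee_rot": TCP orientation; "wrist_force": force on the tool from outside, world axes, zero at the start; "moment": the same for the moment, N m; "grip_width": finger opening in mm; "grip_force": force on a finger pad.
Only numpy, scipy, OpenCV 4.12 (cv2) and the standard library are available. Lean on these libraries where they do the work, as an engineer would, in place of code of your own. Each camera call takes 0.05 s, during which the arm holds its last target. There are 200 camera calls.

## Working session

There is one attempt and no reset: what is moved stays moved. The work goes in short steps, each a Python script; the robot and the scene stay as the last script left them, time stands still between calls to the robot, and variables do not carry over. Pictures are saved under pics/ and viewed, at most 10 in all, crops included, and the job is handed in when it is done.

```bash
ls; mkdir -p pics; python3 - <<'E'
from station import *
import cv2, numpy as np
o=get_obs(); print({k:np.round(v,2).tolist() for k,v in o.items()})
try: print(grasp_offset)
except Exception as e: print(e)
ims=[]
for c in("scene","top"):
    im=get_image(c); cv2.imwrite(f"pics/{c}0.png",im[:,:,::-1])
    k=get_calibration(c); print(c,{a:np.round(b,3).tolist() for a,b in k.items()})
    for n in("cartridge_grip","socket_mouth","socket","blank","lamp_base","rack"):
        try: print(n,[(round(d["score"],2),np.round(d["extent"],1).tolist()) for d in spot_in(n,c)][:5])
        except Exception as e: print(n,e)
E
```

```text
pics
{'t': 0.0, 'joint_pos': [-80.0, 12.48, 92.53, -0.0, 75.13, -6.43], 'qvel': [-0.07, 0.06, -0.04, -0.05, 0.01, -0.02], 'effort': [0.0, -39.68, -30.38, -0.0, 0.01, -0.0], 'tcp_pos': [176.67, -598.66, 229.96], 'ee_rot': [-179.86, -0.01, 16.43], 'wrist_force': [-0.79, -0.62, 0.35], 'moment': [0.05, 0.01, -0.01], 'grip_force': 0.0, 'grip_width': 85.66}
18.700000000000003
scene {'fx': 464.561, 'fy': 464.561, 'cx': 287.496, 'cy': 205.215, 'R': [[0.873, 0.487, -0.017], [0.34, -0.634, -0.695], [-0.349, 0.601, -0.719]], 't': [-477.734, -205.375, 1298.27]}
cartridge_grip [(0.66, [244.2, 243.8, 14.5, 24.5]), (0.57, [212.4, 276.6, 10.1, 26.5])]
socket_mouth [(0.63, [311.4, 124.1, 19.8, 23.0])]
socket [(0.65, [313.3, 123.9, 21.6, 26.4])]
blank [(0.77, [215.8, 221.9, 22.5, 15.6])]
lamp_base [(0.82, [329.8, 147.6, 99.5, 69.3])]
rack [(0.77, [232.9, 244.7, 77.1, 72.3])]
top {'fx': 485.67, 'fy': 485.67, 'cx': 282.292, 'cy': 205.364, 'R': [[0.025, -1.0, -0.0], [-0.983, -0.024, -0.182], [0.182, 0.005, -0.983]], 't': [-90.962, 632.88, 1114.921]}
cartridge_grip [(0.6, [338.9, 238.1, 13.7, 11.7])]
socket_mouth [(0.78, [167.8, 255.3, 28.9, 24.2]), (0.6, [426.9, 279.8, 39.5, 39.8])]
socket [(0.89, [167.4, 255.6, 26.8, 23.1])]
blank [(0.79, [328.7, 275.2, 16.8, 18.3]), (0.52, [166.8, 254.8, 28.3, 23.3])]
lamp_base [(0.97, [174.1, 237.7, 73.5, 100.9])]
rack [(0.69, [333.5, 256.7, 46.3, 80.4])]
```

```bash
python3 - <<'E'
import cv2,numpy as np
a=cv2.imread("pics/scene0.png")[60:330,130:430];b=cv2.imread("pics/top0.png")[150:350,100:480]
a=cv2.resize(a,(667,600));cv2.imwrite("pics/a.png",a);cv2.imwrite("pics/b.png",cv2.resize(b,(760,400)))
E
```

```text
(no output)
```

View pics/a.png

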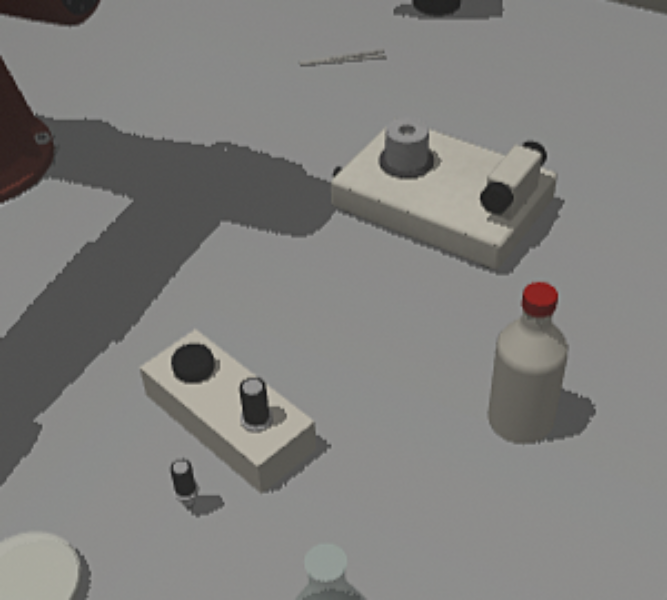

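View pics/b.png

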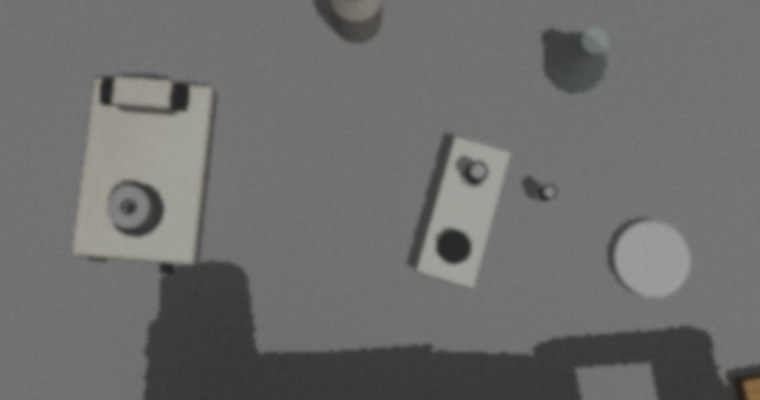

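The larger cartridge is the one in the rack: scene (244,244), top (338,236). The look-alike, scene (212,277), top (373,245), is smaller and stands loose on the table. The socket bore is at about scene (313,118), top (164,253). I'll confirm these in an enlarged crop.

```bash
cat > h.py <<'E'
from station import *
import numpy as np, cv2
from scipy.optimize import least_squares
def proj(c,X):
    k=get_calibration(c);p=np.array(k["R"])@np.asarray(X,float)+np.array(k["t"]);return np.array([k["fx"]*p[0]/p[2]+k["cx"],k["fy"]*p[1]/p[2]+k["cy"]])
def fixz(obs,z):
    r=least_squares(lambda q:np.concatenate([proj(c,[q[0],q[1],z])-uv for c,uv in obs]),[500,0]);return r.x,r.fun
def tri(obs):
    r=least_squares(lambda q:np.concatenate([proj(c,q)-uv for c,uv in obs]),[500,0,80.]);return r.x,r.fun
E
python3 - <<'E'
from h import *
s=cv2.imread("pics/scene0.png");t=cv2.imread("pics/top0.png")
def crop(im,u,v): 
    c=im[v-15:v+15,u-20:u+20]; c=cv2.resize(c,(400,300),interpolation=cv2.INTER_CUBIC)
    for i in range(0,40,5): cv2.putText(c,str(u-20+i),(i*10,8),0,.3,(0,0,255))
    for i in range(0,30,5): cv2.putText(c,str(v-15+i),(0,i*10+4),0,.3,(0,255,255))
    return c
cv2.imwrite("pics/c.png",np.vstack([np.hstack([crop(s,244,240),crop(t,338,238)]),np.hstack([crop(s,313,122),crop(t,166,255)])]))
R=[("scene",(244.2,235)),("top",(339,235.5))]
print(tri(R),fixz(R,88)); R=[("scene",(313,118)),("top",(164.5,253.5))]; print(tri(R),fixz(R,92))
E
```

```text
(array([ 564.16711504, -207.38390448,   84.77681797]), array([-1.09430747,  0.18549442, -0.82731231, -1.01743529])) (array([ 564.74096909, -208.15765175]), array([-1.20364961, -0.5071251 , -0.33753737, -1.42435554]))
(array([511.13564831, 194.00750621,  92.87430017]), array([-1.06520211,  0.23868945, -0.53678126, -0.84432695])) (array([511.04265236, 194.4013376 ]), array([-1.03423299,  0.43481271, -0.61920965, -0.77554982]))
```

View pics/c.png

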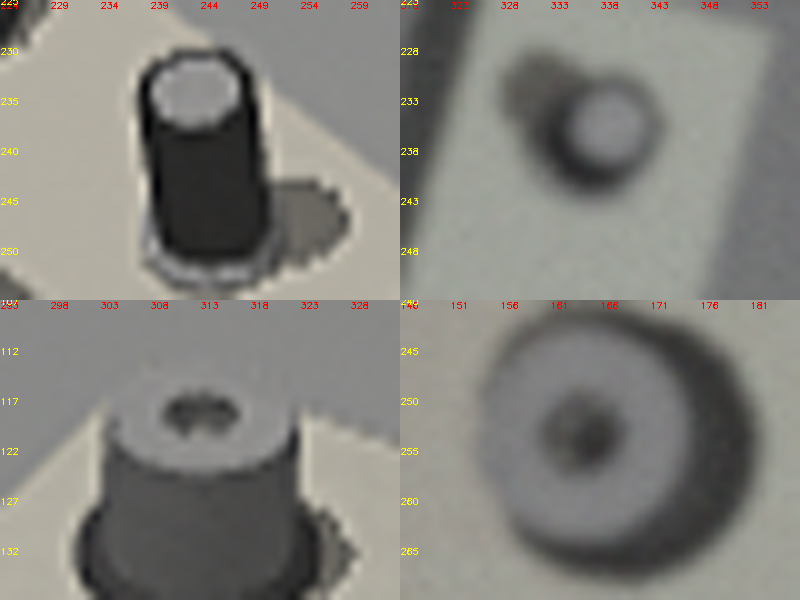

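Crop: the knob on its metal flange stands in the rack, with the cap centre at scene (243,233.5) and top (338.4,235). The bore is at scene (312.5,117.7) and top (163.9,252.6). I'll grasp it now, centring from two directions.

```bash
python3 - <<'E'
from h import *
R=[("scene",(243,233.5)),("top",(338.4,235))]; c,f=fixz(R,88); print(tri(R)[0],c,f)
R=[("scene",(312.5,117.7)),("top",(163.9,252.6))]; s,f=fixz(R,92); print(tri(R)[0],s,f)
np.save("cs.npy",[c,s])
g=grasp_offset
def st(m):
    o=get_obs(); print(m,{k:np.round(o[k],2).tolist() for k in("t","tcp_pos","ee_rot","wrist_force","grip_width","grip_force")})
goto([c[0],c[1],160],[180,0,0]); st("above")
grip(50,20); move_l([c[0],c[1],68-g+1],speed=80); st("down")
im=get_image("scene"); cv2.imwrite("pics/g.png",cv2.resize(im[150:300,160:360],(800,600)))
grip(20,20); st("g1")
E
```

```text
[ 563.19977282 -206.8853216    88.65805801] [ 563.08220605 -206.72705144] [-0.31561062  0.19937268 -0.35550782 -0.23076928]
[511.70574813 194.20085482  94.3608256 ] [511.45577271 195.2657428 ] [-0.23193566  0.60101116 -0.38164228 -0.06444196]
above {'t': 2.7, 'tcp_pos': [562.97, -207.69, 160.24], 'ee_rot': [179.97, -0.02, -0.06], 'wrist_force': [0.22, -0.64, -0.62], 'grip_width': 85.33, 'grip_force': 0.0}
down {'t': 4.67, 'tcp_pos': [563.69, -206.99, 51.08], 'ee_rot': [179.96, -0.07, 0.0], 'wrist_force': [-0.09, 0.01, 1.43], 'grip_width': 50.23, 'grip_force': 0.0}
g1 {'t': 5.06, 'tcp_pos': [563.4, -206.78, 50.81], 'ee_rot': [179.99, -0.04, -0.0], 'wrist_force': [0.07, 0.38, 2.1], 'grip_width': 23.45, 'grip_force': 20.68}
```

View pics/g.png

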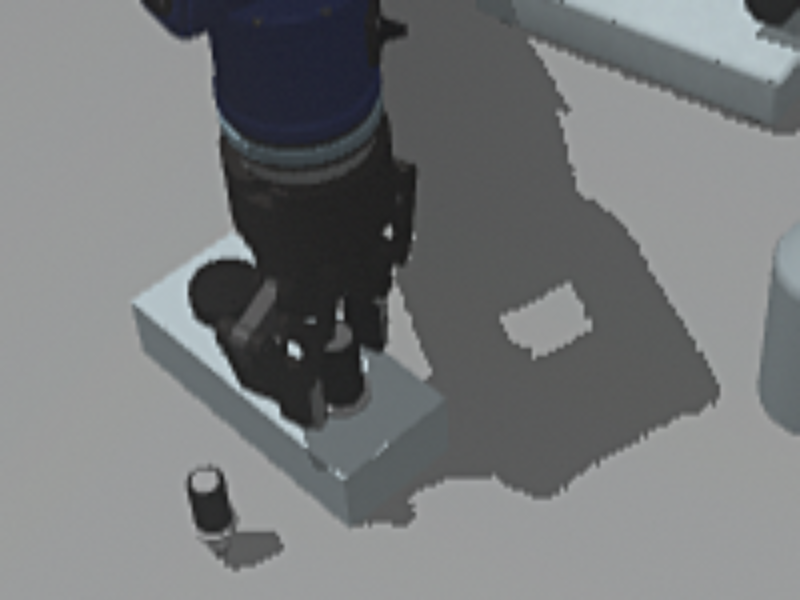

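The fingers straddle the knob at crop (345,360), and the blank and the look-alike are clear. Next I'll regrip at 90° to centre the other axis, then lift and carry.

```bash
cat >> h.py <<'E'
g=grasp_offset
def st(m):
    o=get_obs(); print(m,{k:np.round(o[k],2).tolist() for k in("t","tcp_pos","wrist_force","moment","grip_width","grip_force")})
E
python3 - <<'E'
from h import *
c,s=np.load("cs.npy")
grip(50); goto([c[0],c[1],68-g+1],[180,0,90]); st("rot")
grip(20,60); st("g2")
move_l([c[0],c[1],110],speed=80); st("lift")
move_l([c[0],c[1],205],speed=200)
move_l([s[0],s[1],205],speed=250)
# grip z such that tip is ~12 above mouth: grip=92+61+12
move_l([s[0],s[1],165-g],speed=120); wait(.3); st("over")
F=np.mean([get_obs()["wrist_force"] for _ in range(20)],0);print(F,get_obs()["t"])
a=get_image("scene");b=get_image("top")
cv2.imwrite("pics/o.png",np.hstack([cv2.resize(a[75:150,275:350],(400,400),interpolation=2),cv2.resize(b[205:305,115:215],(400,400),interpolation=2)])[:,:,::-1])
E
```

```text
rot {'t': 6.83, 'tcp_pos': [563.06, -206.72, 50.27], 'wrist_force': [-0.63, 0.73, -0.41], 'moment': [-0.05, 0.02, 0.02], 'grip_width': 49.96, 'grip_force': 0.0}
g2 {'t': 7.19, 'tcp_pos': [563.32, -206.84, 50.57], 'wrist_force': [-0.61, 0.0, 0.72], 'moment': [0.03, 0.0, 0.02], 'grip_width': 22.67, 'grip_force': 58.71}
lift {'t': 8.09, 'tcp_pos': [562.59, -206.52, 109.54], 'wrist_force': [-0.3, 0.19, -2.32], 'moment': [0.05, 0.03, 0.0], 'grip_width': 22.89, 'grip_force': 58.8}
over {'t': 11.43, 'tcp_pos': [512.11, 195.43, 147.27], 'wrist_force': [0.41, 0.33, -1.81], 'moment': [-0.04, -0.03, 0.02], 'grip_width': 22.54, 'grip_force': 58.81}
[ 0.41302792  0.3305905  -1.81397174] 11.4333
```

View pics/o.png

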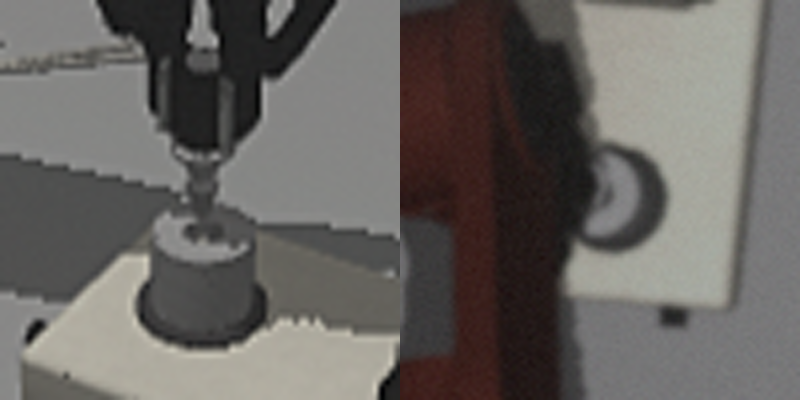

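The tip (scene ~313.5) is over the bore (~313) in the scene view. In the top view the arm hides part of the bore. I'll insert it in small guarded steps with lateral compliance.

```bash
cat >> h.py <<'E'
def ft(n=4):
    a=[]
    for _ in range(n): wait(.012); o=get_obs(); a.append(np.r_[o["wrist_force"],o["tcp_pos"],o["t"]])
    return np.mean(a,0)
E
python3 - <<'E'
from h import *
c,s=np.load("cs.npy"); F0=ft(8)[:3]; print("F0",F0)
x,y,z=s[0],s[1],165-g; grip(20,80)
np.set_printoptions(precision=1,suppress=True)
zh=92+26-g+1
while True:
    dz=2.5 if z>zh+13 else .5
    z-=dz; move_l([x,y,z],speed=40 if dz>1 else 15)
    v=ft(3); f=v[:3]-F0
    print(round(z-zh,1),f,v[3:6]-[x,y,zh],round(v[6],1))
    x+=np.clip(.08*f[0],-.4,.4) if abs(f[0])>1.5 else 0
    y+=np.clip(.08*f[1],-.4,.4) if abs(f[1])>1.5 else 0
    if f[2]>24 or (z>zh+9 and f[2]>12) or z<zh-6 or np.hypot(*f[:2])>20: break
np.save("xyz.npy",[x,y,z]); np.save("F0.npy",F0)
E
```

```text
F0 [-0.08572248 -0.13384371 -1.93085081]
43.5 [ 0.   0.  -0.3] [-0.3 -0.1 43.2] 12.1
41.0 [-0.2 -0.1  0.2] [-0.2 -0.1 40.7] 12.4
38.5 [-0.5  0.4  0.1] [-0.2 -0.  38.3] 12.6
36.0 [-0.  0. -0.] [-0.2 -0.  35.8] 12.9
33.5 [-0.3  0.2 -0.1] [-0.2 -0.  33.3] 13.2
31.0 [ 0.8  0.3 -0. ] [-0.2 -0.  30.8] 13.5
28.5 [ 0.1  0.1 -0. ] [-0.2 -0.  28.3] 13.7
26.0 [ 0.3  0.4 -0.2] [ 0.1  0.1 25.9] 14.0
23.5 [1.  1.9 0.1] [ 0.3  0.4 23.6] 14.3
21.0 [1.1 4.1 0.3] [ 0.4  0.7 21.2] 14.6
18.5 [1.1 6.2 0.9] [ 0.3  0.7 18.5] 14.8
16.0 [1.8 5.3 1.2] [ 0.3  0.4 15.9] 15.1
13.5 [1.2 5.  1.3] [ 0.2  0.2 13.3] 15.4
11.0 [1.7 3.  3.2] [ 0.3 -0.2 11. ] 15.7
10.5 [0.6 2.4 5.4] [ 0.2 -0.3 10.7] 15.9
10.0 [0.2 1.4 6.7] [ 0.2 -0.4 10.4] 16.2
9.5 [0.6 1.5 6.8] [ 0.3 -0.3  9.9] 16.5
9.0 [0.3 1.  7.2] [ 0.3 -0.3  9.4] 16.8
8.5 [1.2 1.2 6.3] [ 0.3 -0.3  8.8] 17.0
8.0 [2. 1. 6.] [ 0.2 -0.2  8. ] 17.3
7.5 [3.4 0.3 1.7] [-0.  -0.2  6.9] 17.6
7.0 [2.  0.5 2.7] [-0.3 -0.2  6.5] 17.9
6.5 [0.9 0.4 5.4] [-0.4 -0.1  6.5] 18.1
6.0 [-0.4 -0.   6.9] [-0.2 -0.   6.2] 18.4
5.5 [0.6 0.  5.6] [0.  0.  5.6] 18.7
5.0 [1.4 0.3 2. ] [-0.1 -
[... 227 characters left out ...]
.3
2.0 [-2.1  0.9 -7.5] [-0.4 -0.1  2. ] 20.6
1.5 [-2.   1.4 -5.8] [-0.2 -0.   1.7] 20.9
1.0 [-2.4  0.9 -4.2] [0.2 0.1 1.3] 21.2
0.5 [-2.1  1.  -3.2] [0.5 0.1 1. ] 21.4
0.0 [-1.8  0.8 -0.8] [0.7 0.2 0.6] 21.7
-0.5 [-1.3  0.8  2. ] [0.9 0.2 0.3] 22.0
-1.0 [-3.   0.5  7.2] [0.9 0.2 0.2] 22.3
-1.5 [-2.8 -0.   9.5] [1.2 0.2 0.2] 22.5
-2.0 [-3.8 -0.4 10.9] [1.4 0.2 0.2] 22.8
-2.5 [-3.3 -0.8 12.5] [1.7 0.2 0.2] 23.1
-3.0 [-4.7 -0.5 14.4] [2.  0.2 0.2] 23.4
-3.5 [-4.9 -1.6 16.2] [2.4 0.3 0.2] 23.6
-4.0 [-4.7 -0.6 17.5] [2.8 0.4 0.1] 23.9
-4.5 [-4.5 -1.1 19.7] [3.1 0.4 0.1] 24.2
-5.0 [-4.9 -1.5 21.3] [3.5 0.4 0.1] 24.5
-5.5 [-5.1 -1.  23. ] [3.9 0.5 0.1] 24.7
-6.0 [-5.2 -1.3 24.1] [4.3 0.5 0.1] 25.0
```

It snapped in at about +4.5 mm, and the flange then seated at +0.2 mm with 24 N pressing. Next I'll unload, do the proof pull, ease off and check.

```bash
python3 - <<'E'
from h import *
np.set_printoptions(precision=1,suppress=True)
F0=np.load("F0.npy"); x,y,z=np.load("xyz.npy"); zh=92+26-g+1
v=ft(3); x,y=v[3:5]; z=zh; move_l([x,y,z],speed=8)
held=None; t0=None; phase="up"
def step():
    global x,y
    move_l([x,y,z],speed=10); v=ft(4); f=v[:3]-F0
    print(phase,round(z-zh,2),f,v[3:6]-[x,y,zh],round(v[6],2))
    for i in(0,1):
        if abs(f[i])>1:
            d=np.clip(.12*f[i],-.3,.3)
            if i==0:x+=d
            else:y+=d
    return f,v[6]
f,t=step()
while -f[2]<11.6 and z<zh+9:
    z+=.15 if -f[2]>9.5 else .35; f,t=step()
    if -f[2]>15: z-=.5;f,t=step();break
phase="hold"; t0=t
while t-t0<1.3:
    z+=float(np.clip((12+f[2])*.1,-.2,.2)); f,t=step()
phase="down"
while -f[2]>.7 and z>zh-3: z-=max(.15,min(.5,-f[2]*.15)); f,t=step()
np.save("xyz.npy",[x,y,z]); st("end")
E
```

```text
up 0.0 [-2.7  0.5  7.9] [ 0.1 -0.1  0.2] 26.39
up 0.35 [-1.8 -0.1  4.5] [ 0.3 -0.1  0.3] 26.67
up 0.7 [0.2 0.3 0.6] [ 0.2 -0.   0.3] 26.95
up 1.05 [ 0.2  1.  -0.5] [-0.3 -0.1  0.6] 27.24
up 1.4 [ 0.7  0.5 -2.4] [-0.4 -0.1  0.9] 27.52
up 1.75 [ 0.7  0.9 -4.2] [-0.4 -0.1  1.2] 27.8
up 2.1 [ 0.9  1.2 -6.8] [-0.4 -0.1  1.6] 28.09
up 2.45 [ 1.5  0.5 -8.7] [-0.4 -0.2  1.9] 28.37
up 2.8 [  1.9   0.8 -11.2] [-0.6 -0.2  2.2] 28.65
up 2.95 [  0.7   0.1 -12.1] [-0.7 -0.2  2.3] 28.94
hold 2.94 [ -0.1   0.3 -12.8] [-0.7 -0.2  2.5] 29.22
hold 2.86 [ -0.8   0.  -13.5] [-0.6 -0.1  2.5] 29.5
hold 2.71 [ -1.3   0.5 -12.5] [-0.6 -0.1  2.5] 29.79
hold 2.66 [ -2.   -0.2 -12.7] [-0.4 -0.1  2.5] 30.07
hold 2.59 [ -1.4   0.2 -13.2] [-0.1 -0.1  2.5] 30.35
down 2.09 [ -2.9  -0.5 -11.2] [ 0.  -0.   2.3] 30.64
down 1.59 [-2.7 -0.6 -8.8] [0.4 0.  2. ] 30.92
down 1.09 [-2.4 -1.3 -7.1] [0.7 0.1 1.7] 31.2
down 0.59 [-1.1 -1.1 -4.7] [0.9 0.2 1.4] 31.49
down 0.09 [-0.7 -0.2 -2.4] [1.  0.4 1. ] 31.77
down -0.27 [-0.6  0.7 -0.7] [1.1 0.4 0.6] 32.05
down -0.42 [0.1 0.9 1. ] [1.  0.3 0.3] 32.34
end {'t': 32.35, 'tcp_pos': [512.25, 198.14, 100.63], 'wrist_force': [-0.31, 0.63, -1.18], 'moment': [0.05, -0.04, 0.02], 'grip_width': 22.34, 'grip_force': 79.55}
```

The pull held 12–13.5 N for over a second, and the cartridge came back to its home height. Now I'll let go, retreat and look.

```bash
python3 - <<'E'
from h import *
x,y,z=np.load("xyz.npy")
grip(50); st("open"); p=get_obs()["tcp_pos"]
move_l([p[0],p[1],p[2]+100],speed=100); goto([450,40,300],[180,0,90]); st("away")
a=get_image("scene");b=get_image("top")
R=[(d["score"],np.round(d["extent"],1)) for d in spot_in("cartridge_grip","scene")]; print(R)
cv2.imwrite("pics/f.png",np.hstack([cv2.resize(a[80:155,275:350],(400,400),interpolation=2),cv2.resize(b[205:305,115:215],(400,400),interpolation=2)])[:,:,::-1])
_,s=np.load("cs.npy")
for h in(4,46): print(h,proj("scene",[s[0],s[1],92+h]))
E
```

```text
open {'t': 32.73, 'tcp_pos': [511.49, 197.86, 100.11], 'wrist_force': [0.38, 0.82, -0.11], 'moment': [0.02, 0.01, 0.01], 'grip_width': 50.1, 'grip_force': 0.0}
away {'t': 34.69, 'tcp_pos': [449.82, 40.46, 299.07], 'wrist_force': [0.26, 0.11, 0.59], 'moment': [0.01, 0.01, 0.02], 'grip_width': 50.14, 'grip_force': 0.0}
[(0.58, array([231.1, 244.6,  76.6,  72.5])), (0.53, array([311.3, 111.3,  14.4,  19.1])), (0.51, array([211.1, 276.1,  11. ,  23.9]))]
4 [312.30237714 116.98187844]
46 [312.67313555 102.72831634]
```

View pics/f.png

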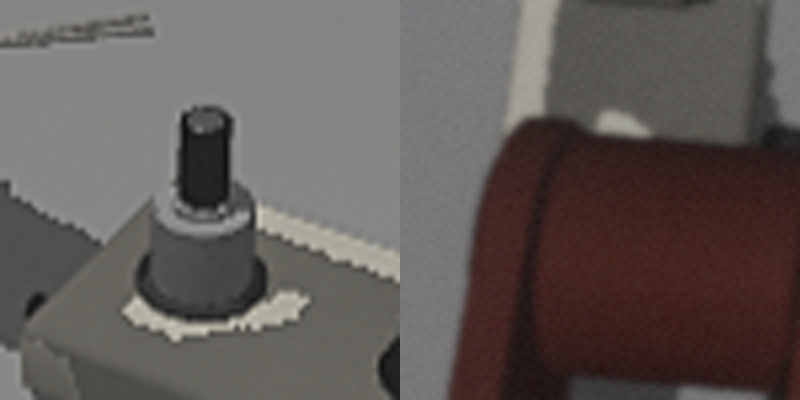

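The flange sits flat on the collar, and the knob top is at scene (313.5,102.8) against a predicted (312.7,102.7), so it is fully home.

```bash
python3 -c "
from station import *
print(sign_off())"
```

```text
the job is handed in; nothing more can be done
None
```

The lamp cartridge is snapped fully home in the socket. It held a straight pull of 12–13.5 N for over a second, was released still home with the arm clear, and the job was handed in at about 35 s of the 58 s allowed.

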